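Trip-test the bench supply, then hold the sprung tweezers at their gap mark

TASK

Do the start-of-shift check at the sign-making bench: press the yellow test button on the grey supply box so that the red-knobbed lever drops, let go of the button, and lift the lever back up until it stays up by itself. Then pick up the blue sprung tweezers, lift them at least 6 cm off their rest, and squeeze them until the black pointer on the moving arm lines up with the orange mark, never letting the tips close on each other. Hold that gap steady in the air for at least two seconds and finish while still holding it, leaving everything else on the bench where it is.

Things in the scene. Friction and masses are not known exactly. Their poses are not given: they have to be found in the camera images.
- supply_box: Grey steel supply box fixed to the bench, 110 x 160 x 75 mm high (x, y, z); origin at the centre of its underside, x axis to the back of the box (away from the robot), z up. Its place and yaw vary. On its top: the yellow button, to the left (box +y) and the red-knobbed lever, to the right (box -y).
- button_top (a point): Centre of the top of the yellow round test button, 28 mm across, standing 16 mm above the box top (z = 91 mm). Sprung: presses straight down 5.5 mm, 5 N fully down; at about 3.5 mm the lever tips over and falls by itself (about half a second). Comes back up when let go.
- test_button (a joint): How far the button is pressed: 0 up, 0.0055 m fully down.
- lever_knob (a point): Centre of the red knob at the lever's end: a cylinder 16 mm across, 24 mm long along the box's y; pinch it by its two ends. Lever up: 59 mm above and 12 mm behind the hinge. Dropped: out over the box's front, 59 mm in front of (box -x) and 10 mm above the hinge, 34 mm clear of the front face, z about 93 mm. Lifted, it follows an arc of radius 60 mm, turning between the fingers.
- lever_hinge (a point): The lever's hinge axis, parallel to the box's y axis, 83 mm above the bench, with the box's own axes.
- trip_lever (a joint): Lever angle about that hinge: 0 fully up (leaning back 0.2 rad past upright, stays there by its weight), 1.6 rad dropped. Below 0.2 rad it falls back to 0 by itself, above 0.2 rad it falls to 1.6.
- tweezers_grip (a point): Centre between the sprung tweezers' black rubber pads, half-way up the 18 mm tall blades; x from blue heel to tips, y to the moving arm, z up. Loose, 100 g, lying level, this point 44 mm above the bench. Hinge at x -100 mm, tips at +88. Open: 46 mm over the pads (34 mm long), 55 mm between tips. Squeezed along y the spring pushes back 4.5 N per pad at first, 11 N at the tightest mark.
- tweezer_arm (a joint): Closing angle of the moving arm: 0 open, growing as they are squeezed. Each 0.1 rad narrows the pads by 10 mm, moves the pointer 15.5 mm and narrows the tip gap by 19 mm. Marks lie between 0.10 and 0.22 rad. Over 0.26 rad (tip gap under 6 mm) counts as tips closing on each other.
- pointer (a point): Black pointer line (3 mm wide) on top of the moving arm, 53 mm from the grip centre towards the tips. It comes down on either side of the white gauge bar; squeezing moves it in the tweezers' -y.
- mark (a point): Orange line (3 mm wide) across the white gauge bar, which spans the arms along the tweezers' y, 53.5 mm from the grip centre towards the tips; its top is 27 mm above the tweezers' underside. Axes as the tweezers'. Lined up means: the pointer's y in this frame is 0. Its place differs from job to job and stays put.
- tweezer_rest: Light wooden rest fixed to the bench, plate 225 x 100 x 8 mm, with two grey posts 35 mm high carrying the tweezers: under the heel (x -115 to -85 mm, 50 mm wide) and under the arms (x 38 to 56 mm, 80 mm wide). Origin on its underside, below the tweezers' pads; x from heel to tips. Free room for the fingers between the posts.
- tape_roll: Bystander: green roll of tape lying flat, 90 mm across, 24 mm high, origin at the centre of its underside.
- squeegee: Bystander: yellow flat squeegee 100 x 66 mm, 7 mm high, origin on its underside.
- ink_can: Bystander: red can, 66 mm across, 90 mm high, origin on its underside.
- screw_jar: Bystander: clear jar, 60 mm across, 75 mm high, origin on its underside.
- led_tray: Bystander: blue divided tray 140 x 100 x 30 mm, origin on its underside.
- sign_blank: Bystander: green and wood sign blank lying flat, 160 x 110 x 13 mm, origin on its underside.
- screwdriver: Bystander: screwdriver lying flat, about 200 mm long along its x.

How it is judged (in metres and radians):
On the way, in this order (a step that is already met when the one before it is completed fails the run):
1. the test button is pressed (over 3 mm) (value of joint test_button above 0.003 m).
2. the lever has dropped (over 1.3 rad), untouched by the fingers (value of joint trip_lever above 1.3 rad and contact force between the fingers and trip_lever below 0.2 N), for 0.1 s.
3. the lever is back up and stays up untouched, the button let go (value of joint trip_lever below 0.1 rad and contact force between each of the arm, the fingers and trip_lever below 0.2 N and value of joint test_button below 0.0012 m), for 0.2 s.
4. the tweezers are held in the air by the fingers with the pointer within 2.6 mm of the mark for 1 s (y of pointer in the frame of mark between -0.0026 and 0.0026 m and height (world z) of tweezers_grip above 0.095 m and velocity of joint tweezer_arm between -0.06 and 0.06 rad/s and contact force between the fingers and tweezers above 1 N and contact force between tweezers and tweezer_rest below 0.1 N), for 1 s.
At the end, for the whole second after the job is handed in: The tweezers are held by the fingers, still, their grip centre over 95 mm above the bench (51 mm up from the rest) and not touching the rest; pointer within 2.6 mm of the orange mark; the lever up (under 0.1 rad), the button up. The pose and grip are kept through the last second (all of step 4 and linear speed of tweezers below 0.03 m/s and value of joint trip_lever below 0.1 rad and value of joint test_button below 0.0012 m); the arm keeps its last pose, push and grip.
It fails at once if the tweezers' tips are squeezed together (over 0.26 rad) (value of joint tweezer_arm above 0.26 rad).
It fails at once if a bystander is moved over 20 mm (distance of any of tape_roll, squeegee, ink_can, screw_jar, led_tray, sign_blank, screwdriver from where it was at the start of the episode above 0.02 m).
It also fails if it takes over 64 s, if anything falls off the work surface, if the arm or the gripper's body presses on something with over 40 N, if the wrist force passes 120 N, or if a joint passes its speed limit or range.

ROBOT

A 6-joint arm with a two-finger parallel gripper is mounted at the origin on the work surface. World frame = base frame: x ahead of the robot, y to its left, z up, the work surface at z = 0. Lengths are in m, angles in degrees, forces in N, time in s.
With the tool pointing down it reaches from about 0.325 to 0.85 m from the base axis. Payload 15.5 kg.
Tool frame: the origin (TCP) lies at the very end of the fingers, on their centre line; the grasp point (between the pads) lies 19 mm behind it (arm.grip_depth is the distance from the TCP to the grasp point, in m); z points along the fingers, x is the direction in which the jaws open and shut, and the axes are right-handed (so a half turn about z gives the same grasp; the last joint's range is limited). The gripper opens to 91 mm and grips with 3 to 60 N. Pads are 32 mm wide; open, the fingers measure 118 mm over their backs; the gripper's body (76 mm by 178 mm) begins 60 mm behind the grasp point.
Start: joints at [65.919, 28.281, 77.091, -0, 74.628, -5.472], TCP at [0.199, 0.592, 0.214] pointing down, gripper open.
Joint ranges: [-166.48, 166.48], [-47.26, 123.95], [12.59, 153.08], [-70.14, 250.14], [6.76, 159.57], [-176.63, 176.63]. Speed limits (degrees/s): [108.29, 108.29, 147.25, 172.46, 172.46, 172.46].

INTERFACE

Orientations are given as [roll, pitch, yaw] about the fixed x, y, z axes, in that order (R = Rz(yaw) Ry(pitch) Rx(roll)).
In Python, from bench import sensors, optics, workorder, arm gives the robot as it stands.
- The arm moves only by the tool send_rows, never from a script. Its argument "motion" is a list of rows, each a list of 5 numbers: the shift along the world's x, y, z in m, then the turn about the world's z in rad, then the opening, from 0 (shut) to 1 (fully open). A call has exactly 10 rows; each row shifts and turns the commanded pose from where the row before left it; what a row does not reach is not made up. A row lasts 1/12 s, in which the tool goes at most 41.7 mm and 7.16 degrees, less where a joint would pass 70% of its speed; a pose out of reach is approached as far as the arm can. A call with a gripper value outside its range is refused whole. The fingers move at their own pace and stop on an object; "squeeze" is the grip in N (left out, the last holds). Time passes only in rows, so rows that do not move let the fingers close, or fill a call up. It gives the time, the measured TCP pose, the force and the opening at its end, in the units of the state.
- sensors.state(): the state, without advancing time (a new reading comes with each control period).
- optics.get_image(name): name is "scene" or "top"; returns the picture (384x512x3 uint8, red, green, blue); there is no depth.
- optics.camera_model(name): a dict with "camera_matrix" (3x3 intrinsics, pixels), "rvec" (rotation vector, rad) and "tvec" (3), from world to camera coordinates, as OpenCV has them. Camera axes: x right, y down, z forward; pixel columns grow to the right and rows downward; lengths in m; the calibration is good to about 2 mm. A picture is of the moment at which its call begins. camera_model takes no time and is no camera call.
- workorder.job_done(): hands the job in, once; it reports no verdict.
The state is a dict: "time": time; "qpos": joint angles; "qd": joint speeds; "joint_efforts": joint torques, N m; "eef_pos": TCP position; "tool_rot": TCP orientation; "ft_force": force on the tool from outside, world axes, zero at the start; "torque": the same for the moment, N m; "grip_width": opening from 0.0 (shut) to 1.0 (fully open).
Only numpy, scipy, OpenCV 4.12 (cv2) and the standard library are available. Lean on these libraries where they do the work, as an engineer would, in place of code of your own. Each camera call takes 0.05 s, during which the arm holds its last target. There are 200 camera calls.

## Working session

There is one attempt and no reset: what is moved stays moved. The work goes in short steps, Python scripts to look and compute and a tool call to move; the robot and the scene stay as the last step left them, time stands still between calls to the robot, and variables do not carry over. Pictures are saved under pics/ and viewed, about 8 in all and at most 12, crops included, and the job is handed in when it is done.

Besides the shell and the picture viewer there is one more tool, called as name([rows], argument=value, ...), one row to a line, values as JSON. send_rows: Moves the arm, as the interface text tells. Its arguments: {"type":"object","properties":{"motion":{"type":"array","items":{"type":"array","items":{"type":"number"}}},"squeeze":{"type":"number"}},"required":["motion"]}

```bash
mkdir -p pics
cat > h.py <<'E'
import numpy as np, cv2
from bench import sensors, optics, workorder, arm
def cam(n):
    m=optics.camera_model(n); K=np.array(m["camera_matrix"],float); R=cv2.Rodrigues(np.array(m["rvec"],float))[0]; t=np.array(m["tvec"],float).ravel()
    return K,R,t
def ray(n,uv):
    K,R,t=cam(n); d=R.T@np.linalg.solve(K,[uv[0],uv[1],1.]); return -R.T@t,d
def tri(a,b,na="scene",nb="top"):
    (c1,d1),(c2,d2)=ray(na,a),ray(nb,b)
    s=np.linalg.lstsq(np.c_[d1,-d2],c2-c1,rcond=None)[0]
    p,q=c1+s[0]*d1,c2+s[1]*d2; return (p+q)/2,np.linalg.norm(p-q)
def atz(n,uv,z):
    c,d=ray(n,uv); return c+d*(z-c[2])/d[2]
def proj(n,p):
    K,R,t=cam(n); q=K@(R@np.array(p,float)+t); return q[:2]/q[2]
def snap(n,f,crop=None,s=1):
    im=optics.get_image(n)[:,:,::-1]; cv2.imwrite(f"pics/{f}_raw.png",im)
    if crop: x0,y0,x1,y1=crop; im=im[y0:y1,x0:x1]
    cv2.imwrite(f"pics/{f}.png",cv2.resize(im,None,fx=s,fy=s,interpolation=cv2.INTER_CUBIC))
E
python3 - <<'E'
from h import *
snap("scene","s1",None,1.5); snap("top","t1",None,1.5)
print(sensors.state())
for n in("scene","top"):
    K,R,t=cam(n); print(n,K.tolist(),-R.T@t,R[2])
E
```

```text
{'time': 0.1, 'qpos': array([ 6.59188054e+01,  2.83094448e+01,  7.71228035e+01, -7.59884632e-04,
        7.46281719e+01, -5.47162616e+00]), 'qd': array([ 0.05626134, -0.00533415, -0.05074353, -0.09907868, -0.05028159,
       -0.06539179]), 'joint_efforts': array([ 1.22666610e-03, -8.80237412e+01, -3.82550883e+01,  7.12161139e-02,
        4.79567761e-02,  9.77013201e-05]), 'eef_pos': array([0.19931225, 0.59201709, 0.21342288]), 'tool_rot': array([-1.79994968e+02,  6.02147210e-02,  7.13906361e+01]), 'ft_force': array([ 0.569384  , -0.41592549, -0.87171362]), 'torque': array([ 0.00174046, -0.01414235, -0.02160048]), 'grip_width': 1.0038867673516856}
scene [[466.38139646344285, 0.0, 252.76130361620554], [0.0, 466.38139646344285, 182.52704440348327], [0.0, 0.0, 1.0]] [ 1.17174115 -0.86128851  0.95837142] [-0.4201249   0.64248977 -0.64086033]
top [[353.0254401319785, 0.0, 246.75942393083005], [0.0, 353.0254401319785, 192.24551454879688], [0.0, 0.0, 1.0]] [0.39875989 0.01079612 1.278754  ] [ 0.2042159  -0.00870191 -0.9788872 ]
```

View pics/s1.png

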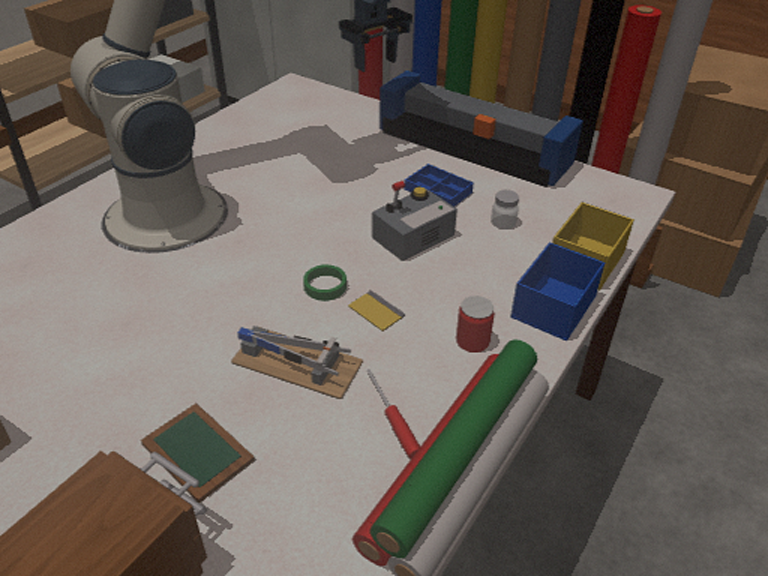

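View pics/t1.png

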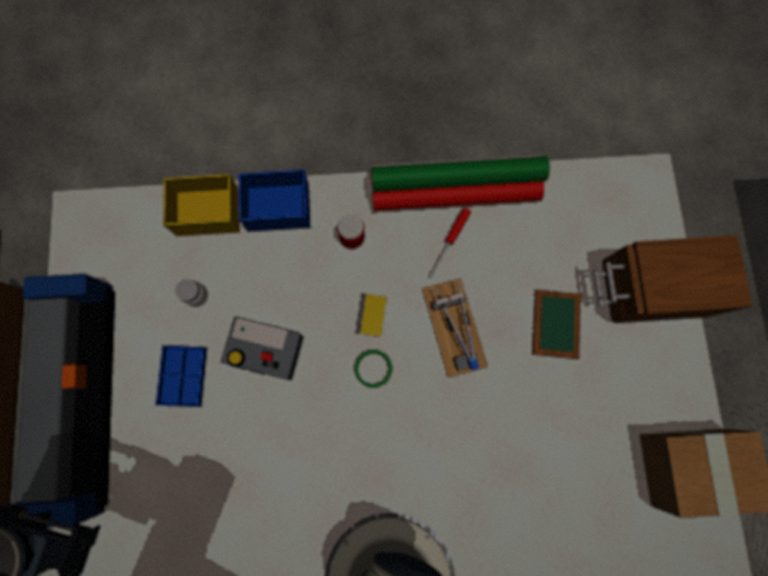

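The scene view shows the box (about 415,215 in the 1.5x view), the button (420,193), the knob (398,186) and the tweezers (295,350). The top view shows the button (236,358), the knob (266,357) and the tweezers (457,328). Next I'll zoom in on both.

Run:
```python
import cv2,numpy as np
s=cv2.imread("pics/s1_raw.png");t=cv2.imread("pics/t1_raw.png")
def c(im,x,y,w,h,k):
    o=cv2.resize(im[y:y+h,x:x+w],None,fx=k,fy=k,interpolation=cv2.INTER_CUBIC)
    for i in range(0,w,10): cv2.putText(o,str(x+i),(int((i+.5)*k),8),0,.28,(0,0,255),1); cv2.line(o,(int((i+.5)*k),10),(int((i+.5)*k),14),(0,0,255),1)
    for i in range(0,h,10): cv2.putText(o,str(y+i),(0,int((i+.5)*k)+3),0,.28,(0,0,255),1)
    return o
a=c(s,235,110,80,60,5);b=c(t,140,205,80,60,5);d=c(s,152,210,100,60,4);e=c(t,270,180,80,75,4)
d=cv2.resize(d,(400,240));M=np.zeros((600,800,3),np.uint8)
M[:300,:400]=a;M[:300,400:]=b;M[300:540,:400]=d;M[300:600,400:720]=e
cv2.imwrite("pics/m1.png",M)
```

```text
(no output)
```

View pics/m1.png

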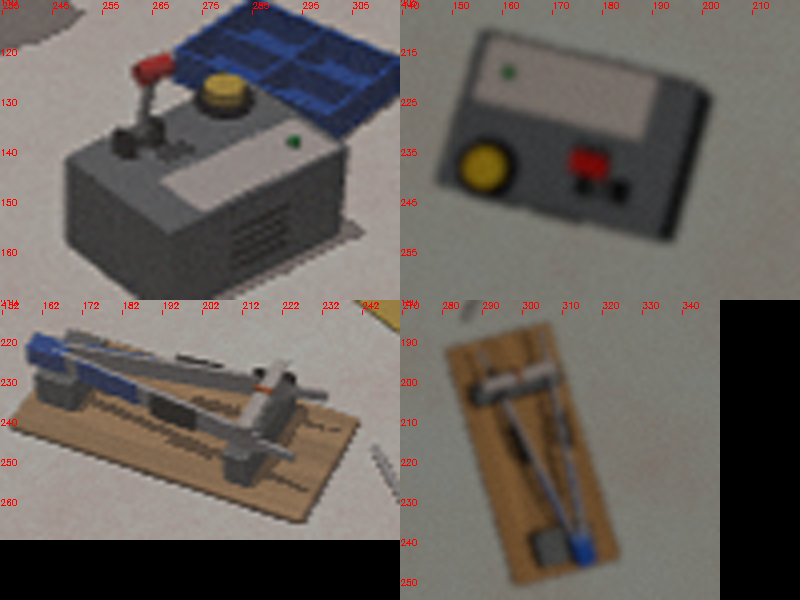

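Run:
```python
from h import *
np.set_printoptions(precision=4,suppress=True)
S=lambda x,y,x0,y0,k:(x0+(x+.5)/k-.5,y0+(y+.5)/k-.5)
sb=lambda x,y:S(x,y,235,110,5); tb=lambda x,y:S(x-400,y,140,205,5)
sw=lambda x,y:S(x,y-300,152,210,4); tw=lambda x,y:S(x-400,y-300,270,180,4)
print("button",tri(sb(224,84),tb(485,167)))
print("knob",tri(sb(154,69),tb(589,164)))
c=[atz("top",tb(*p),.075) for p in((483,30),(710,95),(672,240),(440,183))]
print("box top corners",c, [np.linalg.norm(c[i]-c[(i+1)%4]) for i in range(4)])
d=c[0]+c[3]-c[1]-c[2];print("yaw from y axis",np.degrees(np.arctan2(-d[0],d[1])), "centre",sum(c)/4)
d=c[0]+c[1]-c[2]-c[3];print("yaw from x",np.degrees(np.arctan2(d[1],d[0])))
c=[atz("top",tw(*p),.008) for p in((445,349),(550,322),(620,558),(513,585))]
print("rest",c,[np.linalg.norm(c[i]-c[(i+1)%4]) for i in range(4)],sum(c)/4)
d=c[0]+c[1]-c[2]-c[3];print("yaw rest",np.degrees(np.arctan2(d[1],d[0])))
c=[atz("scene",sw(*p),.008) for p in((359,422),(302,522),(10,428))]
print("rest scene",c,[np.linalg.norm(c[i]-c[i+1]) for i in range(2)])
d=c[1]-c[2];print(np.degrees(np.arctan2(d[1],d[0])))
print("heel",tri(sw(45,347),tw(583,545)))
for n,a in(("front",(172,410)),("back",(200,360))):
  for z in(.044,.053): print(n,z,atz("scene",sw(*a),z))
for n,a in(("L",(517,445)),("R",(560,425))):
  for z in(.044,.053): print(n,z,atz("top",tw(*a),z))
```

```text
button (array([0.5099, 0.3124, 0.0871]), np.float64(0.0007963182593965138))
knob (array([0.5026, 0.2324, 0.1386]), np.float64(0.0009965417002590514))
box top corners [array([0.6055, 0.316 , 0.075 ]), array([0.5505, 0.1613, 0.075 ]), array([0.4543, 0.1905, 0.075 ]), array([0.5025, 0.3463, 0.075 ])] [np.float64(0.1641988886232629), np.float64(0.10055076030202152), np.float64(0.1630671902601378), np.float64(0.1074448788694958)]
yaw from y axis -18.3878062099478 centre [0.5282 0.2535 0.075 ]
yaw from x -16.635338504848782
rest [array([ 0.6571, -0.1258,  0.008 ]), array([ 0.6762, -0.2245,  0.008 ]), array([ 0.4574, -0.2654,  0.008 ]), array([ 0.4398, -0.1681,  0.008 ])] [np.float64(0.10057121062077494), np.float64(0.2226420338754993), np.float64(0.09888041940539022), np.float64(0.22140413913020304)] [ 0.5577 -0.1959  0.008 ]
yaw rest 10.809761305417531
rest scene [array([ 0.6609, -0.1333,  0.008 ]), array([ 0.6809, -0.2275,  0.008 ]), array([ 0.4659, -0.2733,  0.008 ])] [np.float64(0.0963019074577932), np.float64(0.21980796176871245)]
12.030723881983015
heel (array([ 0.4666, -0.2277,  0.0494]), np.float64(0.005506846972431018))
front 0.044 [ 0.5707 -0.2225  0.044 ]
front 0.053 [ 0.5766 -0.2288  0.053 ]
back 0.044 [ 0.5567 -0.175   0.044 ]
back 0.053 [ 0.5627 -0.1818  0.053 ]
L 0.044 [ 0.5597 -0.1779  0.044 ]
L 0.053 [ 0.5585 -0.1765  0.053 ]
R 0.044 [ 0.5749 -0.2174  0.044 ]
R 0.053 [ 0.5736 -0.2158  0.053 ]
```

send_rows([
  [0.025,-0.022,-0.004,0,0],
  [0.025,-0.022,-0.004,0,0],
  [0.025,-0.022,-0.004,0,0],
  [0.025,-0.022,-0.004,0,0],
  [0.025,-0.022,-0.004,0,0],
  [0.025,-0.022,-0.004,0,0],
  [0.025,-0.022,-0.004,0,0],
  [0.025,-0.022,-0.004,0,0],
  [0.025,-0.022,-0.004,0,0],
  [0.025,-0.022,-0.004,0,0],
], squeeze=10)

```text
time: 0.93
eef_pos: [0.4503, 0.371, 0.1735]
tool_rot: [-180.0, 0.0, 71.4]
ft_force: [0.5, 0.2, 0.6]
grip_width: 0.3
```

send_rows([
  [0.02,-0.02,-0.015,0,0],
  [0.02,-0.02,-0.015,0,0],
  [0.02,-0.02,-0.015,0,0],
  [0,0,-0.01,0,0],
  [0,0,-0.01,0,0],
  [0,0,0,0,0],
  [0,0,0,0,0],
  [0,0,0,0,0],
  [0,0,0,0,0],
  [0,0,0,0,0],
])

```text
time: 1.77
eef_pos: [0.5094, 0.313, 0.1096]
tool_rot: [180.0, -0.0, 71.4]
ft_force: [-0.4, -0.3, 1.0]
grip_width: 0.007
```

send_rows([
  [0,0,-0.006,0,0],
  [0,0,-0.006,0,0],
  [0,0,-0.005,0,0],
  [0,0,-0.002,0,0],
  [0,0,-0.001,0,0],
  [0,0,-0.001,0,0],
  [0,0,-0.001,0,0],
  [0,0,-0.001,0,0],
  [0,0,0,0,0],
  [0,0,0,0,0],
])

```text
time: 2.6
eef_pos: [0.5093, 0.3123, 0.086]
tool_rot: [-180.0, 0.0, 71.4]
ft_force: [-2.7, 0.3, 4.6]
grip_width: 0.006
```

send_rows([
  [0,0,0,0,0],
  [0,0,0.01,0,0],
  [0,0,0.03,0,0.2],
  [0,0,0.03,0,0.6],
  [0,0,0.02,0,0.6],
  [0,0,0,0,0.6],
  [0,0,0,0,0.6],
  [0,0,0,0,0.6],
  [0,0,0,0,0.6],
  [0,0,0,0,0.6],
])

```text
time: 3.43
eef_pos: [0.509, 0.3121, 0.175]
tool_rot: [-179.9, 0.1, 71.4]
ft_force: [0.6, -0.5, 0.4]
grip_width: 0.56
```

Run:
```python
from h import *
snap("scene","s2"); snap("top","t2")
s=cv2.imread("pics/s2_raw.png");t=cv2.imread("pics/t2_raw.png")
M=np.hstack([cv2.resize(s[90:180,225:325],(400,360),interpolation=2),cv2.resize(t[195:285,130:230],(400,360),interpolation=2)])
cv2.imwrite("pics/m2.png",M)
# red knob blobs
for n,im,(x0,y0,x1,y1) in(("scene",s,(225,90,325,180)),("top",t,(130,195,230,285))):
    b,g,r=[im[...,i].astype(int) for i in range(3)]
    m=np.zeros(r.shape,bool); m[y0:y1,x0:x1]=((r>60)&(r>2.2*g)&(r>2*b))[y0:y1,x0:x1]
    yx=np.argwhere(m); print(n,len(yx),yx[:,::-1].mean(0),np.percentile(yx[:,::-1],[0,100],axis=0))
print(proj("scene",(.435,.254,.093)),proj("top",(.435,.254,.093)))
```

```text
scene 15 [251.33333333 126.2       ] [[249. 125.]
 [254. 128.]]
top 25 [174.28 259.6 ] [[171. 258.]
 [177. 262.]]
[251.76851158 125.76908701] [174.16759268 259.5539745 ]
```

View pics/m2.png

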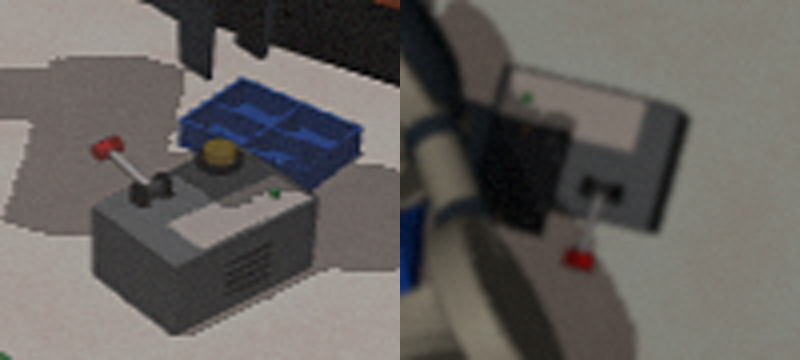

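The lever has dropped: the knob is at scene (251,126) and top (174,260). That is within half a pixel of the predicted point (0.435, 0.254, 0.093).

send_rows([
  [-0.025,-0.0195,0,0,0.6],
  [-0.025,-0.0195,0,0,0.6],
  [-0.024,-0.019,0,0,0.6],
  [0,0,-0.02,0,0.6],
  [0,0,-0.02,0,0.6],
  [0,0,-0.02,0,0.6],
  [0,0,-0.02,0,0.6],
  [0,0,-0.017,0,0.6],
  [0,0,0,0,0.6],
  [0,0,0,0,0.6],
])

```text
time: 4.37
eef_pos: [0.4349, 0.2541, 0.0785]
tool_rot: [-179.9, 0.1, 71.4]
ft_force: [0.6, 0.4, -0.9]
grip_width: 0.598
```

send_rows([
  [0,0,0,0,0.4],
  [0,0,0,0,0.2],
  [0,0,0,0,0.0],
  [0,0,0,0,0.0],
  [0,0,0,0,0],
  [0,0,0,0,0],
  [0,0,0,0,0],
  [0,0,0,0,0],
  [0,0,0,0,0],
  [0,0,0,0,0],
], squeeze=6)

```text
time: 5.2
eef_pos: [0.4352, 0.2535, 0.0792]
tool_rot: [180.0, 0.1, 71.4]
ft_force: [-0.3, -9.3, 7.0]
grip_width: 0.265
```

Run:
```python
import numpy as np
th=np.linspace(1.6,.05,17); r=.0602
b=r*np.sin(.2-th);u=r*np.cos(.2-th)
a=np.radians(-18); P=np.c_[b*np.cos(a),b*np.sin(a),u]
D=np.diff(np.round(P-P[0],4),axis=0); print(np.round(D,4).tolist(), D.sum(0))
```

```text
[[0.0012, -0.0004, 0.0057], [0.0017, -0.0006, 0.0055], [0.0023, -0.0007, 0.0054], [0.0027, -0.0009, 0.0051], [0.0031, -0.001, 0.0047], [0.0036, -0.0011, 0.0045], [0.004, -0.0013, 0.0041], [0.0043, -0.0014, 0.0036], [0.0047, -0.0016, 0.0032], [0.0049, -0.0016, 0.0027], [0.0051, -0.0016, 0.0021], [0.0054, -0.0018, 0.0017], [0.0054, -0.0017, 0.0011], [0.0055, -0.0018, 0.0005], [0.0056, -0.0018, 0.0], [0.0055, -0.0018, -0.0006]] [ 0.065  -0.0211  0.0493]
```

send_rows([
  [0,-0.0005,0,0,0],
  [0.0012,-0.0004,0.0057,0,0],
  [0.0017,-0.0006,0.0055,0,0],
  [0.0023,-0.0007,0.0054,0,0],
  [0.0027,-0.0009,0.0051,0,0],
  [0.0031,-0.001,0.0047,0,0],
  [0.0036,-0.0011,0.0045,0,0],
  [0.004,-0.0013,0.0041,0,0],
  [0.0043,-0.0014,0.0036,0,0],
  [0,0,0,0,0],
])

```text
time: 6.03
eef_pos: [0.4587, 0.2458, 0.1186]
tool_rot: [180.0, 0.0, 71.4]
ft_force: [-4.3, -5.2, 1.6]
grip_width: 0.26
```

send_rows([
  [0.0047,-0.0016,0.0032,0,0],
  [0.0049,-0.0016,0.0027,0,0],
  [0.0051,-0.0016,0.0021,0,0],
  [0.0054,-0.0018,0.0017,0,0],
  [0.0054,-0.0017,0.0011,0,0],
  [0.0055,-0.0018,0.0005,0,0],
  [0.0056,-0.0018,0.0,0,0],
  [0.0055,-0.0018,-0.0006,0,0],
  [0,0,0,0,0],
  [0,0,0,0,0],
])

```text
time: 6.87
eef_pos: [0.5011, 0.2321, 0.1288]
tool_rot: [180.0, 0.0, 71.4]
ft_force: [-1.1, -6.5, 1.7]
grip_width: 0.266
```

send_rows([
  [0,0,0,0,0.3],
  [0,0,0,0,0.5],
  [0,0,0,0,0.55],
  [0,0,0,0,0.55],
  [0,0,0,0,0.55],
  [0,0,0.02,0,0.55],
  [0,0,0.03,0,0.55],
  [0,0,0.03,0,0.55],
  [0,0,0.02,0,0.55],
  [0,0,0,0,0.55],
])

```text
time: 7.7
eef_pos: [0.5024, 0.2335, 0.2325]
tool_rot: [179.7, -0.2, 71.4]
ft_force: [0.6, 0.2, 0.4]
grip_width: 0.547
```

Run:
```python
from h import *
snap("scene","s3"); s=cv2.imread("pics/s3_raw.png")
cv2.imwrite("pics/m3.png",cv2.resize(s[90:180,225:325],(500,450),interpolation=2)); print(sensors.state()["eef_pos"],sensors.state()["time"])
b,g,r=[s[...,i].astype(int) for i in range(3)]
m=np.zeros(r.shape,bool); m[90:180,225:325]=((r>60)&(r>2.2*g)&(r>2*b))[90:180,225:325]
yx=np.argwhere(m); print(len(yx),yx[:,::-1].mean(0))
s=cv2.imread("pics/s1_raw.png");b,g,r=[s[...,i].astype(int) for i in range(3)]
m=np.zeros(r.shape,bool); m[90:180,225:325]=((r>60)&(r>2.2*g)&(r>2*b))[90:180,225:325]
yx=np.argwhere(m); print(len(yx),yx[:,::-1].mean(0))
```

```text
[0.50155226 0.23319018 0.23029381] 7.75
23 [265.43478261 123.2173913 ]
27 [265.51851852 123.18518519]
```

View pics/m3.png

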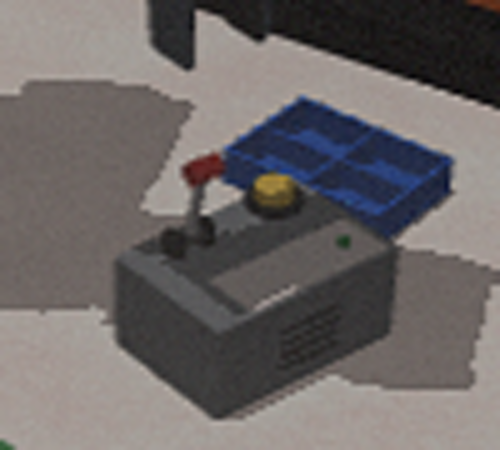

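The lever is back at its original pixel (265.4,123.2) with the fingers clear, and the button is free. Next, the tweezers: grip about (0.566, -0.199), yaw about 11.4°, so the tool yaw should be 101.4°.

send_rows([
  [0.004,-0.028,0,0.035,0.7],
  [0.004,-0.028,0,0.035,0.8],
  [0.004,-0.028,0,0.035,0.9],
  [0.004,-0.028,0,0.035,0.95],
  [0.004,-0.028,0,0.035,0.95],
  [0.004,-0.028,0,0.035,0.95],
  [0.004,-0.028,0,0.035,0.95],
  [0.004,-0.028,0,0.035,0.95],
  [0.004,-0.028,0,0.035,0.95],
  [0.004,-0.028,0,0.035,0.95],
])

```text
time: 8.58
eef_pos: [0.54, -0.0485, 0.2271]
tool_rot: [-179.9, -0.0, 91.5]
ft_force: [0.5, 0.7, 1.3]
grip_width: 0.952
```

send_rows([
  [0.004,-0.028,0,0.035,0.95],
  [0.004,-0.028,0,0.035,0.95],
  [0.004,-0.028,0,0.035,0.95],
  [0.004,-0.028,0,0.035,0.95],
  [0.004,-0.028,0,0.034,0.95],
  [0.004,-0.012,0,0,0.95],
  [0,0,0,0,0.95],
  [0,0,0,0,0.95],
  [0,0,0,0,0.95],
  [0,0,0,0,0.95],
])

```text
time: 9.42
eef_pos: [0.5642, -0.1979, 0.228]
tool_rot: [-180.0, -0.0, 101.5]
ft_force: [0.2, 0.9, -0.2]
grip_width: 0.954
```

Run:
```python
from h import *
snap("scene","s4",(140,140,270,275),4.4)
st=sensors.state(); print(st["eef_pos"],st["tool_rot"],st["time"])
```

```text
[ 0.56430143 -0.19803956  0.22816057] [-1.79987776e+02 -1.83161501e-02  1.01469350e+02] 9.4667
```

View pics/s4.png

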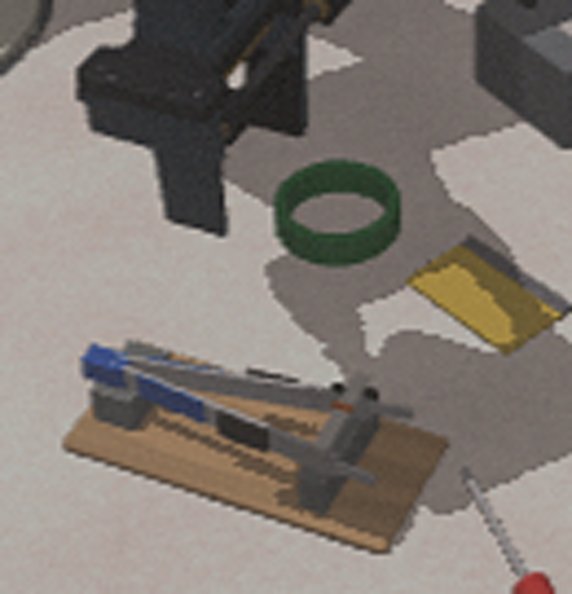

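The scene view shows the open gripper above the tweezers, whose moving arm is the rear one. The pointer stubs are near crop (338,387) and (370,395), and the orange mark is at about (343,408). Next I'll descend.

send_rows([
  [0.0015,-0.001,-0.025,0,0.95],
  [0,0,-0.025,0,0.95],
  [0,0,-0.025,0,0.95],
  [0,0,-0.025,0,0.95],
  [0,0,-0.025,0,0.95],
  [0,0,-0.025,0,0.95],
  [0,0,-0.02,0,0.95],
  [0,0,-0.018,0,0.95],
  [0,0,-0.014,0,0.95],
  [0,0,0,0,0.95],
])

```text
time: 10.3
eef_pos: [0.5645, -0.1988, 0.0238]
tool_rot: [-179.8, -0.1, 101.5]
ft_force: [-0.7, 0.9, -0.1]
grip_width: 0.951
```

send_rows([
  [0,0,0,0,0.9],
  [0,0,0,0,0.8],
  [0,0,0,0,0.7],
  [0,0,0,0,0.62],
  [0,0,0,0,0.57],
  [0,0,0,0,0.53],
  [0,0,0,0,0.5],
  [0,0,0,0,0.48],
  [0,0,0,0,0.46],
  [0,0,0,0,0.46],
], squeeze=25)

```text
time: 11.13
eef_pos: [0.5663, -0.2004, 0.0266]
tool_rot: [180.0, 0.0, 101.4]
ft_force: [0.6, -0.2, 6.5]
grip_width: 0.46
```

send_rows([
  [0,0,0,0,0.44],
  [0,0,0,0,0.43],
  [0,0,0.003,0,0.43],
  [0,0,0.006,0,0.43],
  [0,0,0.012,0,0.43],
  [0,0,0.015,0,0.43],
  [0,0,0.015,0,0.43],
  [0,0,0.015,0,0.43],
  [0,0,0.015,0,0.43],
  [0,0,0.01,0,0.43],
])

```text
time: 11.97
eef_pos: [0.5664, -0.2005, 0.1196]
tool_rot: [179.9, 0.1, 101.4]
ft_force: [-0.1, -1.0, -1.2]
grip_width: 0.432
```

Run:
```python
from h import *
snap("scene","s5",(140,140,270,270),4.5)
snap("top","t5")
st=sensors.state(); print(st["eef_pos"],st["tool_rot"],st["time"],st["ft_force"],st["grip_width"])
```

```text
[ 0.5668775  -0.20070405  0.11939796] [1.79849293e+02 1.14281913e-01 1.01417570e+02] 12.0667 [ 1.27160174  0.21209137 -0.47263538] 0.43569116461525265
```

View pics/s5.png

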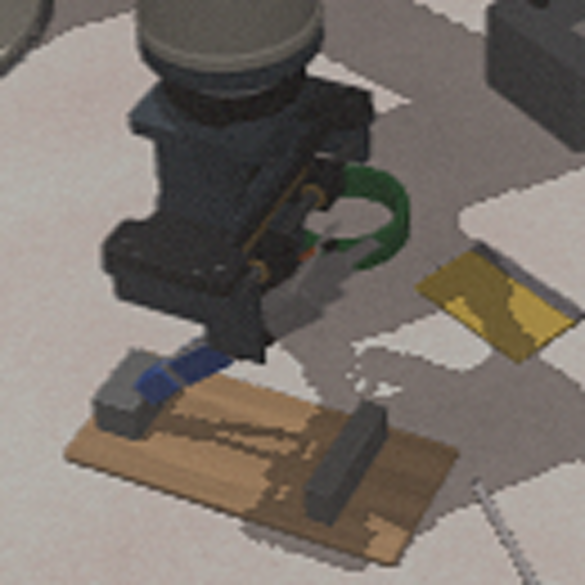

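The lift worked, but the tweezers have pitched heel-down in the fingers. The blue heel is at crop (150,385), near the rear post, and the gauge is at (305,270). I'll work out how far they tilted.

Run:
```python
from h import *
s=cv2.imread("pics/s5_raw.png");t=cv2.imread("pics/t5_raw.png")
def c(im,x,y,w,h,k):
    o=cv2.resize(im[y:y+h,x:x+w],None,fx=k,fy=k,interpolation=cv2.INTER_CUBIC)
    for i in range(0,w,10): cv2.putText(o,str(x+i),(int((i+.5)*k),8),0,.28,(0,0,255),1)
    for i in range(0,h,10): cv2.putText(o,str(y+i),(0,int((i+.5)*k)+3),0,.28,(0,0,255),1)
    return o
t2=cv2.convertScaleAbs(t,alpha=1.6)
M=np.zeros((600,800,3),np.uint8)
a=c(s,155,180,66,65,6);b=c(t2,265,165,66,85,6)
M[:390,:396]=a;M[:510,400:796]=b
cv2.imwrite("pics/m5.png",M)
e=sensors.state()["eef_pos"];print(proj("top",e+[0,0,.019]),proj("scene",e+[0,0,.019]))
```

```text
[309.67893256 209.22115151] [196.347909   206.08971856]
```

View pics/m5.png

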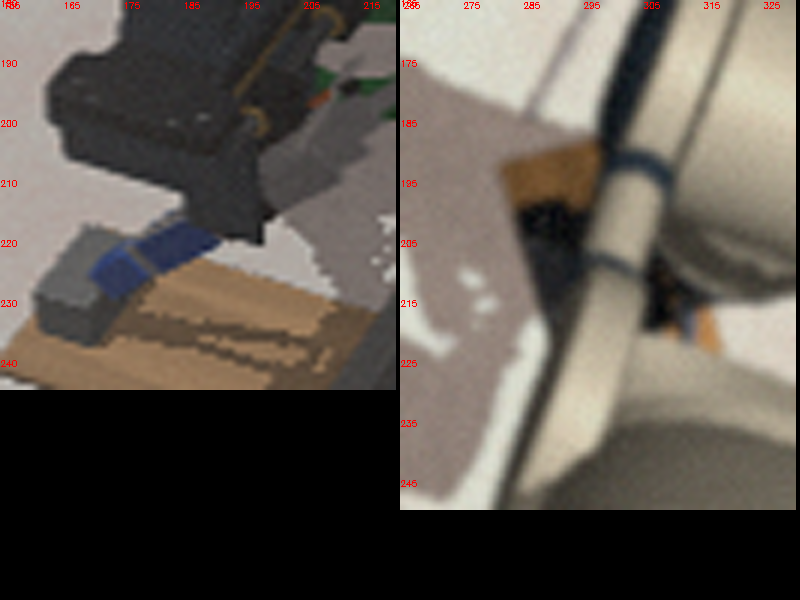

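Run:
```python
from h import *
g=np.array([.5665,-.2005,.1385]);a=np.radians(11.4);ex=np.array([np.cos(a),np.sin(a),0]);n=np.array([-ex[1],ex[0],0])
for nm,u in(("heel end",(171.5,224)),("heel seam",(179,223.5)),("blue arm end(front)",(191,220)),("mark",(208,196.3)),("ptr",(212.8,194.7))):
    c,d=ray("scene",u); s=n@(g-c)/(n@d); p=c+s*d; q=p-g; print(nm,q@ex,q[2],np.degrees(np.arctan2(q[2],q@ex)))
```

```text
heel end -0.08436980788692575 -0.09843818428429324 -130.59935565926702
heel seam -0.05958490619398827 -0.08685120074958225 -124.45235753569419
blue arm end(front) -0.020198749693028446 -0.05836987199564009 -109.08805185398182
mark 0.03627063019741034 0.04591725246154038 51.69433720657076
ptr 0.05006544941702236 0.055997673978432194 48.201279177993904
```

Run:
```python
from h import *
ims=[cv2.imread(f"pics/s{i}_raw.png").astype(float) for i in(1,2,3)]
im=np.clip(sum(ims)/3*1.3,0,255).astype(np.uint8)
x,y,w,h,k=196,216,42,34,18
o=cv2.resize(im[y:y+h,x:x+w],None,fx=k,fy=k,interpolation=cv2.INTER_CUBIC)
for i in range(0,w,4): cv2.putText(o,str(x+i),(int((i+.5)*k)-8,8),0,.3,(0,0,255),1)
for i in range(0,h,4): cv2.putText(o,str(y+i),(0,int((i+.5)*k)+3),0,.3,(0,0,255),1)
cv2.imwrite("pics/m6.png",o)
# overlay grid: predicted y lines at x=53.5, z=.062
a=np.radians(11.4);ex=np.array([np.cos(a),np.sin(a),0]);ey=np.array([-ex[1],ex[0],0]);g=np.array([.566,-.2,0])
for yy in(-.04,-.02,0,.02,.04): print(yy,proj("scene",g+.0535*ex+yy*ey+[0,0,.062]))
for xx in(.0435,.0635): print(xx,proj("scene",g+xx*ex+[0,0,.062]))
```

```text
-0.04 [209.37651223 242.58475492]
-0.02 [212.7760794  237.39416002]
0 [216.09738204 232.32306253]
0.02 [219.34309208 227.36738284]
0.04 [222.51576121 222.52322492]
0.0435 [212.70658836 231.26344282]
0.0635 [219.50380784 233.38756727]
```

View pics/m6.png

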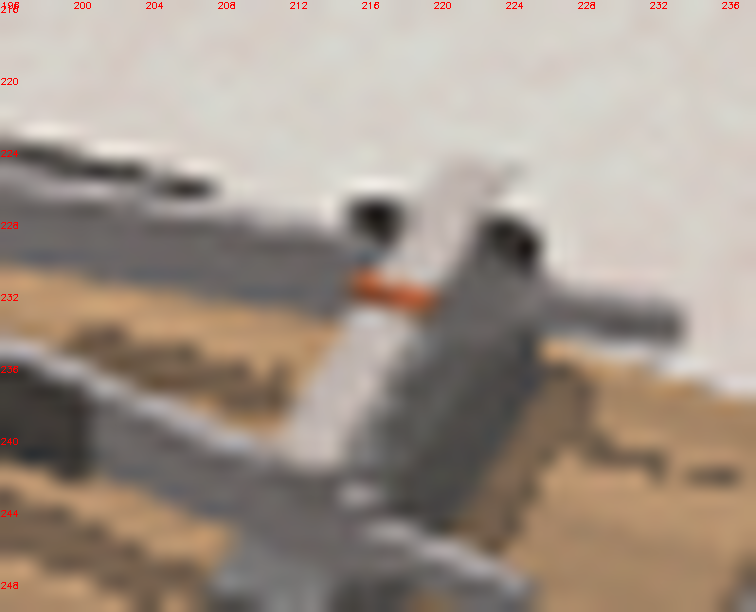

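The enlarged view shows pointer stubs at (216.3,227.4) and (223.6,228.9) and the orange mark at (217.4,231.8). So the pointer has roughly 15–21 mm to travel. I'll lower the tweezers to level them on the rest, then regrip nearer the heel where the weight is.

send_rows([
  [0,0,-0.01,0,0.43],
  [0,0,-0.01,0,0.43],
  [0,0,-0.01,0,0.43],
  [0,0,-0.01,0,0.43],
  [0,0,-0.01,0,0.43],
  [0,0,-0.008,0,0.43],
  [0,0,-0.008,0,0.43],
  [0,0,-0.008,0,0.43],
  [0,0,-0.008,0,0.43],
  [0,0,0,0,0.43],
])

```text
time: 12.9
eef_pos: [0.5662, -0.1999, 0.0328]
tool_rot: [-180.0, -0.0, 101.4]
ft_force: [5.7, 1.1, 1.9]
grip_width: 0.429
```

send_rows([
  [0,0,-0.005,0,0.43],
  [0,0,-0.004,0,0.43],
  [0,0,0,0,0.44],
  [0,0,0,0,0.46],
  [0,0,0,0,0.48],
  [0,0,0,0,0.5],
  [0,0,0,0,0.53],
  [0,0,0,0,0.58],
  [0,0,0,0,0.65],
  [0,0,0,0,0.7],
])

```text
time: 13.73
eef_pos: [0.566, -0.2003, 0.0263]
tool_rot: [180.0, 0.0, 101.4]
ft_force: [-0.1, 1.0, -0.4]
grip_width: 0.689
```

Run:
```python
from h import *
snap("scene","s7",(140,150,260,270),4.5)
st=sensors.state(); print(st["eef_pos"],st["tool_rot"],st["time"],st["ft_force"],st["grip_width"])
```

```text
[ 0.56598481 -0.20031226  0.02632346] [1.79991736e+02 7.44277672e-03 1.01410737e+02] 13.7833 [0.67949687 0.15519188 0.46422469] 0.6955342762484
```

View pics/s7.png

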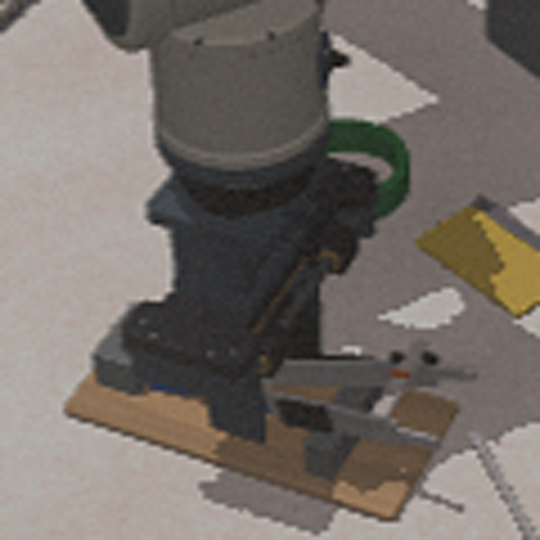

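The tweezers slid about 34 mm towards the tips and their heel has come off the rear post; the near pad is now at crop (300,410). They lie slightly nose-up, which the judging allows. I'll regrip with the front edge of the fingers on the heel end of the pads.

send_rows([
  [0.006,0.0012,0,0,0.7],
  [0.006,0.0012,0,0,0.7],
  [0,0,0,0,0.65],
  [0,0,0,0,0.6],
  [0,0,0,0,0.55],
  [0,0,0,0,0.5],
  [0,0,0,0,0.47],
  [0,0,0,0,0.44],
  [0,0,0,0,0.42],
  [0,0,0,0,0.4],
], squeeze=30)

```text
time: 14.62
eef_pos: [0.5783, -0.1979, 0.0263]
tool_rot: [180.0, 0.0, 101.4]
ft_force: [2.8, 2.1, -1.5]
grip_width: 0.405
```

send_rows([
  [0,0,0,0,0.4],
  [0,0,0,0,0.4],
  [0,0,0.001,0,0.4],
  [0,0,0.002,0,0.4],
  [0,0,0.003,0,0.4],
  [0,0,0.004,0,0.4],
  [0,0,0.005,0,0.4],
  [0,0,0.006,0,0.4],
  [0,0,0.007,0,0.4],
  [0,0,0.007,0,0.4],
])

```text
time: 15.45
eef_pos: [0.5779, -0.1979, 0.0621]
tool_rot: [-180.0, 0.0, 101.4]
ft_force: [-0.4, 0.5, -1.4]
grip_width: 0.401
```

```bash
cat > det.py <<'E'
from h import *
def orange(im):
    b,g,r=[cv2.GaussianBlur(im[...,i].astype(float),(0,0),.6) for i in range(3)]
    m=(r>1.6*g)&(g>1.15*b)&(r>70); n,l,st,c=cv2.connectedComponentsWithStats(m.astype(np.uint8))
    return [(st[i,4],c[i].round(1).tolist()) for i in range(1,n) if st[i,4]>2]
E
python3 - <<'E'
from det import *
print(orange(cv2.imread("pics/s1_raw.png")))
print(orange(cv2.imread("pics/s5_raw.png")))
im=optics.get_image("scene")[:,:,::-1];cv2.imwrite("pics/s8_raw.png",im);print(orange(im))
st=sensors.state(); print(st["eef_pos"],st["time"],st["ft_force"],st["torque"],st["grip_width"])
E
```

```text
[(np.int32(608), [421.9, 35.9]), (np.int32(4), [494.5, 4.2]), (np.int32(3), [508.3, 4.3]), (np.int32(3), [510.0, 7.0]), (np.int32(3), [388.3, 9.0]), (np.int32(4), [422.8, 11.2]), (np.int32(7), [428.3, 12.0]), (np.int32(3), [436.7, 10.3]), (np.int32(3), [445.7, 10.3]), (np.int32(4), [486.0, 12.5]), (np.int32(6), [434.3, 14.3]), (np.int32(4), [482.0, 14.5]), (np.int32(4), [505.8, 12.8]), (np.int32(3), [388.7, 15.3]), (np.int32(6), [477.2, 16.3]), (np.int32(7), [494.4, 16.6]), (np.int32(4), [422.8, 18.2]), (np.int32(4), [508.8, 22.2]), (np.int32(3), [476.3, 22.3]), (np.int32(3), [506.0, 24.0]), (np.int32(3), [510.0, 25.7]), (np.int32(4), [429.0, 26.5]), (np.int32(9), [429.2, 31.2]), (np.int32(3), [486.3, 28.7]), (np.int32(3), [500.3, 30.0]), (np.int32(3), [505.0, 33.7]), (np.int32(21), [425.0, 42.2]), (np.int32(22), [416.0, 43.9]), (np.int32(3), [436.0, 43.0]), (np.int32(27), [422.4, 49.7]), (np.int32(16), [418.4, 54.9]), (np.int32(9), [411.7, 62.0]), (np.int32(8), [412.4, 66.4]), (np.int32(5), [419.6, 68.2]), (np.int32(6), [408.8, 72.8]), (np.int32(13), [413.2, 74.8]), (np.int32(3), [4
[... 3840 characters left out ...]
, (np.int32(13), [410.0, 101.2]), (np.int32(14), [413.8, 106.6]), (np.int32(3), [328.0, 241.0]), (np.int32(3), [325.0, 245.0]), (np.int32(3), [322.0, 249.0]), (np.int32(3), [316.0, 257.0]), (np.int32(5), [306.4, 270.0]), (np.int32(3), [302.0, 276.0]), (np.int32(3), [299.0, 280.0]), (np.int32(3), [296.0, 284.0]), (np.int32(3), [288.0, 295.0]), (np.int32(3), [282.0, 303.0]), (np.int32(3), [279.0, 307.0]), (np.int32(3), [268.0, 322.0]), (np.int32(3), [262.0, 330.0]), (np.int32(3), [259.0, 334.0]), (np.int32(3), [246.0, 354.0]), (np.int32(3), [250.0, 365.0])]
[ 0.578562   -0.19816678  0.06339783] 15.5 [ 0.85484842 -1.47607684  1.13989933] [-0.01418147 -0.01028242 -0.04140725] 0.40127770241950317
```

send_rows([
  [0,0,0.006,0,0.4],
  [0,0,0.008,0,0.4],
  [0,0,0.01,0,0.4],
  [0,0,0.012,0,0.4],
  [0,0,0.012,0,0.4],
  [0,0,0.012,0,0.4],
  [0,0,0.012,0,0.4],
  [0,0,0.012,0,0.4],
  [0,0,0.01,0,0.4],
  [0.002,-0.002,0.008,-0.02,0.4],
])

```text
time: 16.33
eef_pos: [0.5799, -0.1997, 0.1647]
tool_rot: [180.0, 0.0, 100.3]
ft_force: [-0.2, 0.2, -1.3]
grip_width: 0.397
```

send_rows([
  [0.005,-0.005,0.006,-0.05,0.4],
  [0.005,-0.005,0.006,-0.05,0.4],
  [0.005,-0.005,0.006,-0.05,0.4],
  [0.005,-0.006,0.006,-0.05,0.4],
  [0.005,-0.006,0.006,-0.05,0.4],
  [0.005,-0.006,0.006,-0.05,0.4],
  [0.005,-0.006,0.006,-0.05,0.4],
  [0.005,-0.006,0.006,-0.05,0.4],
  [0.005,-0.006,0.006,-0.05,0.4],
  [0.005,-0.006,0.006,-0.05,0.4],
])

```text
time: 17.17
eef_pos: [0.6301, -0.2572, 0.2237]
tool_rot: [-180.0, -0.0, 71.4]
ft_force: [-0.3, 0.4, -0.6]
grip_width: 0.403
```

send_rows([
  [0.005,-0.006,0.006,-0.06,0.4],
  [0.005,-0.006,0.006,-0.06,0.4],
  [0.005,-0.006,0.006,-0.06,0.4],
  [0.005,-0.006,0.006,-0.06,0.4],
  [0.005,-0.006,0.006,-0.06,0.4],
  [0.005,-0.006,0.006,-0.06,0.4],
  [0.005,-0.006,0.006,-0.06,0.4],
  [0.005,-0.005,0.004,-0.05,0.4],
  [0.005,-0.004,0.003,-0.03,0.4],
  [0.003,-0.002,0,-0.02,0.4],
])

```text
time: 18.0
eef_pos: [0.6784, -0.3106, 0.273]
tool_rot: [180.0, -0.0, 41.7]
ft_force: [0.4, -0.1, -2.3]
grip_width: 0.402
```

send_rows([
  [0,0,0,0,0.4],
  [0,0,0,0,0.4],
  [0,0,0,0,0.4],
  [0,0,0,0,0.4],
  [0,0,0,0,0.4],
  [0,0,0,0,0.4],
  [0,0,0,0,0.4],
  [0,0,0,0,0.4],
  [0,0,0,0,0.4],
  [0,0,0,0,0.4],
])

```text
time: 18.83
eef_pos: [0.6779, -0.3099, 0.2722]
tool_rot: [-180.0, -0.0, 41.8]
ft_force: [0.1, 0.1, -1.4]
grip_width: 0.403
```

Run:
```python
from det import *
ims=[optics.get_image("scene")[:,:,::-1] for _ in range(6)]
im=np.mean(ims,axis=0); np.save("pics/a9.npy",im); im8=im.clip(0,255).astype(np.uint8)
st=sensors.state(); e=st["eef_pos"];print(e,st["tool_rot"],st["time"],st["ft_force"],st["grip_width"])
p=proj("scene",e+[0,0,.019]);print(p)
x,y=int(p[0])-45,int(p[1])-25;w,h,k=90,68,8.8
print(x,y,[o for o in orange(im8) if x<o[1][0]<x+w and y<o[1][1]<y+h])
o=cv2.resize(cv2.convertScaleAbs(im8[y:y+h,x:x+w],alpha=1.3),None,fx=k,fy=k,interpolation=cv2.INTER_CUBIC)
for i in range(0,w,5): cv2.putText(o,str(x+i),(int((i+.5)*k)-8,8),0,.3,(0,0,255),1)
for i in range(0,h,5): cv2.putText(o,str(y+i),(0,int((i+.5)*k)+3),0,.3,(0,0,255),1)
cv2.imwrite("pics/m9.png",o)
```

```text
[ 0.67793413 -0.30987776  0.27221698] [-1.79998147e+02 -1.63094057e-03  4.18227754e+01] 19.1333 [-0.45806234  0.66932818 -1.07236079] 0.3987672776760796
[199.89190109 202.10262457]
154 177 [(np.int32(4), [208.5, 215.5])]
```

View pics/m9.png

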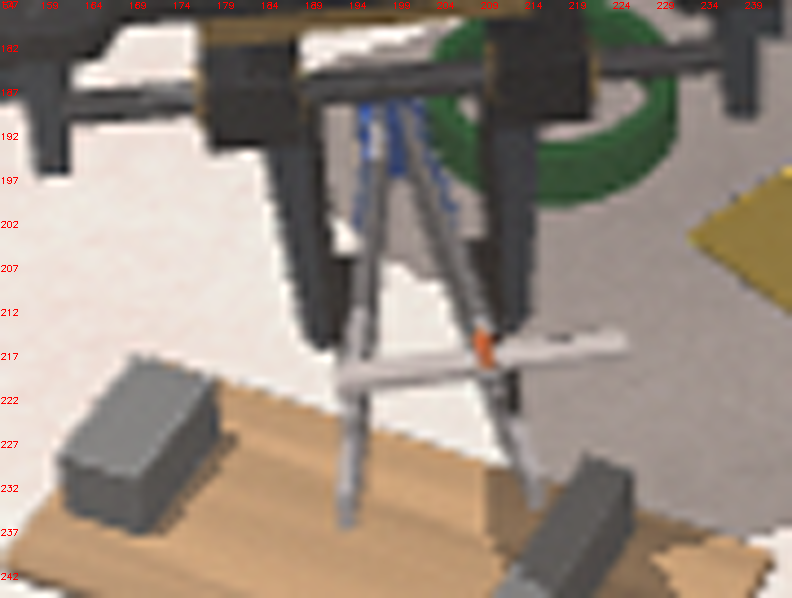

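The view looks straight along the tweezers, which hang nearly level. The gauge bar runs from crop (338,383) to (625,340), the orange mark is at (484,350) and the near black stub at (513,398), so roughly 4 mm remains. I'll squeeze that much and turn a little so the far stub stands clear of the finger.

send_rows([
  [0,0,0,-0.03,0.397],
  [0,0,0,-0.04,0.393],
  [0,0,0,-0.04,0.389],
  [0,0,0,-0.04,0.385],
  [0,0,0,-0.04,0.381],
  [0,0,0,-0.03,0.377],
  [0,0,0,0,0.374],
  [0,0,0,0,0.374],
  [0,0,0,0,0.374],
  [0,0,0,0,0.374],
])

```text
time: 19.97
eef_pos: [0.6779, -0.3098, 0.2722]
tool_rot: [-180.0, 0.0, 29.3]
ft_force: [0.6, 0.2, -1.3]
grip_width: 0.374
```

Run:
```python
from det import *
im=np.mean([optics.get_image("scene")[:,:,::-1] for _ in range(16)],axis=0); np.save("pics/a10.npy",im); im8=im.clip(0,255).astype(np.uint8)
st=sensors.state(); e=st["eef_pos"];print(e,st["tool_rot"],st["time"],st["grip_width"])
p=proj("scene",e+[0,0,.019]);print(p)
x,y=int(p[0])-20,int(p[1])+3;w,h,k=44,33,18
print(x,y,[o for o in orange(im8) if x<o[1][0]<x+w and y<o[1][1]<y+h])
o=cv2.resize(cv2.convertScaleAbs(im8[y:y+h,x:x+w],alpha=1.5),None,fx=k,fy=k,interpolation=cv2.INTER_CUBIC)
for i in range(0,w,2): cv2.putText(o,str(x+i),(int((i+.5)*k)-8,8),0,.3,(0,0,255),1)
for i in range(0,h,2): cv2.putText(o,str(y+i),(0,int((i+.5)*k)+3),0,.3,(0,0,255),1)
cv2.imwrite("pics/m10.png",o)
```

```text
[ 0.677935   -0.30987715  0.27221396] [1.79999440e+02 8.86996406e-04 2.92212199e+01] 20.7667 0.37417456051565673
[199.89249003 202.10367282]
179 205 []
```

View pics/m10.png

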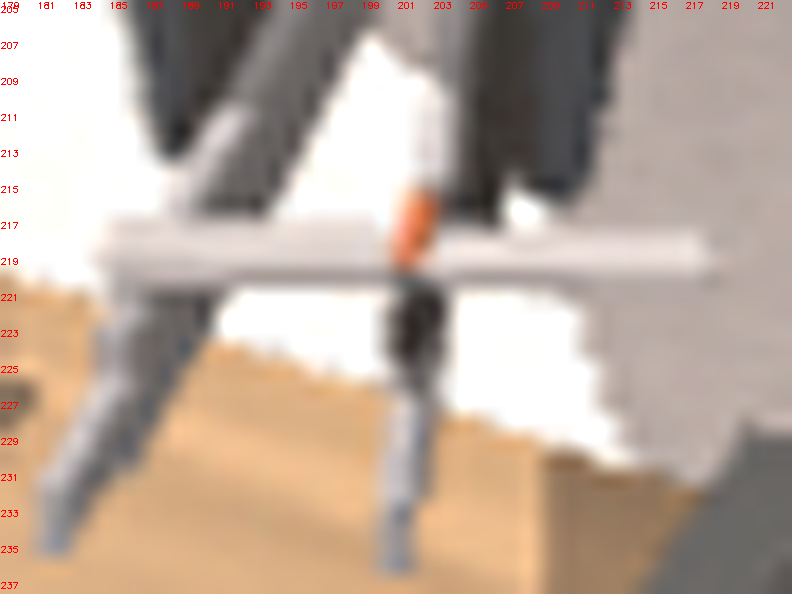

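Run:
```python
from h import *
g=np.array([.6779,-.3099,.2912])
for yaw in(-66,-60.8,-56,-50):
  for pitch in(0,12):
    a=np.radians(yaw);b=np.radians(pitch)
    ex=np.array([np.cos(a)*np.cos(b),np.sin(a)*np.cos(b),np.sin(b)]);ey=np.array([-np.sin(a),np.cos(a),0]);ez=np.cross(ex,ey)
    o=g+.06*ex+.018*ez
    q=lambda p:(proj("scene",p)-proj("scene",o))
    print(yaw,pitch,"o",((proj("scene",o)-[179,205]+.5)*18).round(0),"x10",(q(o+.01*ex)*18).round(1),"y10",(q(o+.01*ey)*18).round(1),"z10",(q(o+.01*ez)*18).round(1))
```

```text
-66 0 o [237. 195.] x10 [-24.4  62. ] y10 [87.4 11.3] z10 [ -6.6 -65.5]
-66 12 o [241.  84.] x10 [-25.3  46.3] y10 [87.8 11.2] z10 [ -1.4 -77.7]
-60.8 0 o [285. 199.] x10 [-15.9  62.9] y10 [89.3  5.7] z10 [ -6.2 -65.5]
-60.8 12 o [286.  89.] x10 [-16.9  47.1] y10 [89.6  5.7] z10 [ -2.8 -77.9]
-56 0 o [330. 201.] x10 [-7.9 63.2] y10 [90.2  0.4] z10 [ -5.9 -65.5]
-56 12 o [327.  90.] x10 [-9.1 47.4] y10 [90.6  0.5] z10 [ -4.2 -77.9]
-50 0 o [387. 199.] x10 [ 2.1 62.8] y10 [90.4 -6.1] z10 [ -5.5 -65.5]
-50 12 o [379.  88.] x10 [ 0.8 47. ] y10 [90.8 -6. ] z10 [ -5.9 -77.9]
```

```bash
cat > m.py <<'E'
from h import *
def run(im):
    b,g,r=[im[...,i] for i in range(3)]
    c=lambda u:(u+.5)*18-9   # pixel -> crop-like units relative
    X=np.arange(198,207)
    for y in range(214,221):
        w=np.clip((r-b)[y,198:207]-30,0,None); print("or",y,w.sum().round(0),(w@X/w.sum()).round(2) if w.sum()>30 else None)
    for y in range(219,228):
        v=im[y,198:207].mean(1); lo=np.clip(70-v,0,None); print("st",y,v.round(0).tolist(),(lo@X/lo.sum()).round(2) if lo.sum()>15 else None)
E
python3 -c "
from m import *
run(np.load('pics/a10.npy'))"
```

```text
or 214 0.0 None
or 215 7.0 None
or 216 97.0 201.64
or 217 105.0 201.57
or 218 98.0 201.38
or 219 54.0 201.26
or 220 0.0 None
st 219 [138.0, 139.0, 126.0, 92.0, 121.0, 146.0, 149.0, 147.0, 147.0] None
st 220 [109.0, 110.0, 100.0, 70.0, 84.0, 109.0, 112.0, 108.0, 107.0] None
st 221 [162.0, 165.0, 138.0, 72.0, 40.0, 65.0, 147.0, 164.0, 165.0] 202.14
st 222 [180.0, 184.0, 108.0, 42.0, 36.0, 52.0, 165.0, 181.0, 180.0] 201.87
st 223 [180.0, 183.0, 108.0, 41.0, 36.0, 77.0, 167.0, 180.0, 177.0] 201.54
st 224 [178.0, 181.0, 105.0, 39.0, 52.0, 79.0, 165.0, 178.0, 176.0] 201.36
st 225 [172.0, 186.0, 141.0, 77.0, 67.0, 108.0, 168.0, 179.0, 176.0] None
st 226 [133.0, 124.0, 118.0, 93.0, 70.0, 130.0, 175.0, 179.0, 177.0] None
st 227 [119.0, 120.0, 125.0, 133.0, 93.0, 111.0, 170.0, 182.0, 181.0] None
```

send_rows([
  [0,0,0,0,0.372],
  [0,0,0,0,0.37],
  [0,0,0,0,0.369],
  [0,0,0,0,0.369],
  [0,0,0,0,0.369],
  [0,0,0,0,0.369],
  [0,0,0,0,0.369],
  [0,0,0,0,0.369],
  [0,0,0,0,0.369],
  [0,0,0,0,0.369],
])

```text
time: 21.6
eef_pos: [0.6779, -0.3099, 0.2722]
tool_rot: [-180.0, -0.0, 29.2]
ft_force: [-0.6, 0.3, -2.0]
grip_width: 0.371
```

```bash
python3 -c "
from m import *
im=np.mean([optics.get_image('scene')[:,:,::-1] for _ in range(16)],axis=0); np.save('pics/a11.npy',im)
run(im); st=sensors.state(); print(st['grip_width'],st['time'],st['eef_pos'])"
```

```text
or 214 0.0 None
or 215 0.0 None
or 216 109.0 201.69
or 217 92.0 201.75
or 218 96.0 201.55
or 219 70.0 201.62
or 220 0.0 None
st 219 [137.0, 138.0, 142.0, 101.0, 82.0, 138.0, 149.0, 147.0, 147.0] None
st 220 [109.0, 110.0, 116.0, 83.0, 74.0, 108.0, 112.0, 109.0, 108.0] None
st 221 [163.0, 165.0, 113.0, 51.0, 51.0, 67.0, 149.0, 164.0, 164.0] 201.6
st 222 [180.0, 184.0, 99.0, 35.0, 42.0, 79.0, 167.0, 181.0, 180.0] 201.44
st 223 [179.0, 185.0, 100.0, 31.0, 49.0, 79.0, 165.0, 179.0, 177.0] 201.35
st 224 [177.0, 182.0, 98.0, 32.0, 61.0, 108.0, 168.0, 178.0, 176.0] 201.2
st 225 [173.0, 187.0, 106.0, 50.0, 61.0, 136.0, 175.0, 178.0, 176.0] 201.3
st 226 [133.0, 124.0, 133.0, 100.0, 67.0, 135.0, 174.0, 178.0, 178.0] None
st 227 [119.0, 120.0, 128.0, 134.0, 81.0, 136.0, 176.0, 181.0, 181.0] None
0.37050070680647856 22.4 [ 0.67792843 -0.30985511  0.27219607]
```

The mark centroid is at 201.65 and the stub is consistent with a pointer offset of about 0 ± 1 mm. I'll hold steady for over two seconds and recheck.

send_rows([
  [0,0,0,0,0.369],
  [0,0,0,0,0.369],
  [0,0,0,0,0.369],
  [0,0,0,0,0.369],
  [0,0,0,0,0.369],
  [0,0,0,0,0.369],
  [0,0,0,0,0.369],
  [0,0,0,0,0.369],
  [0,0,0,0,0.369],
  [0,0,0,0,0.369],
])

```text
time: 23.23
eef_pos: [0.6779, -0.3099, 0.2722]
tool_rot: [-180.0, -0.0, 29.2]
ft_force: [-0.1, -0.9, -1.4]
grip_width: 0.369
```

send_rows([
  [0,0,0,0,0.369],
  [0,0,0,0,0.369],
  [0,0,0,0,0.369],
  [0,0,0,0,0.369],
  [0,0,0,0,0.369],
  [0,0,0,0,0.369],
  [0,0,0,0,0.369],
  [0,0,0,0,0.369],
  [0,0,0,0,0.369],
  [0,0,0,0,0.369],
])

```text
time: 24.07
eef_pos: [0.6779, -0.3099, 0.2722]
tool_rot: [-180.0, 0.0, 29.2]
ft_force: [-0.2, -0.8, -0.9]
grip_width: 0.371
```

send_rows([
  [0,0,0,0,0.369],
  [0,0,0,0,0.369],
  [0,0,0,0,0.369],
  [0,0,0,0,0.369],
  [0,0,0,0,0.369],
  [0,0,0,0,0.369],
  [0,0,0,0,0.369],
  [0,0,0,0,0.369],
  [0,0,0,0,0.369],
  [0,0,0,0,0.369],
])

```text
time: 24.9
eef_pos: [0.6779, -0.3099, 0.2722]
tool_rot: [-180.0, 0.0, 29.2]
ft_force: [0.8, -0.4, -1.5]
grip_width: 0.367
```

Run:
```python
from h import *
im=np.mean([optics.get_image('scene')[:,:,::-1] for _ in range(4)],axis=0); a=np.load('pics/a11.npy')
print("gauge change",np.abs(im-a)[205:238,180:222].mean().round(2))
b,g,r=[im[...,i] for i in range(3)]; m=((r>60)&(r>2.2*g)&(r>2*b))[90:180,225:325]; yx=np.argwhere(m)
print("knob",len(yx),yx[:,::-1].mean(0)+[225,90])
st=sensors.state();print(st["eef_pos"],st["grip_width"],st["time"])
workorder.job_done()
```

```text
gauge change 0.82
knob 25 [265.32 123.12]
[ 0.67795649 -0.30989453  0.27222542] 0.37262637792365877 25.1
the job is handed in; nothing more can be done
```

I did all three parts of the check and handed the job in at about 25 s of robot time; I got no verdict back.

- **Button and lever:** I pressed the button and the lever dropped. I then let go, lifted the lever by its knob along its arc and released it. At the last look the knob was within 0.2 px of its starting place.
- **Tweezers:** They are held about 29 cm above the bench at an opening of 0.369 (about 34 mm). They stayed still for over 2.5 s, with the gauge picture unchanged.
- **Pointer:** I put it at 0 ± 1 mm from the orange mark, against a tolerance of 2.6 mm. This is the least certain check. I measured it in the scene view from the mark and the near pointer stub only, because the far stub could not be made out.

**First grip failed:** On the first lift the tweezers pitched heel-down in the fingers. I set them back, which slid them about 34 mm on the rest and dropped their heel off the rear post, then regripped nearer the heel. They then lifted nearly level.

I saw no sign of a bystander being touched, but I did not measure their positions at the end. I also did not re-measure the button after letting go of it.

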